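# Build up the chilled reagent station

### The arm

A 6-joint arm with a two-finger parallel gripper is mounted at the origin on the work surface. World frame = base frame: x ahead of the robot, y to its left, z up, the work surface at z = 0. Lengths are in m, angles in rad, forces in N, time in s.
With the tool pointing down it reaches from about 0.3 to 0.75 m from the base axis. Payload 8.5 kg.
Tool frame: the origin (TCP) lies midway between the tips of the shut fingers; the grasp point (between the pads) lies 19 mm behind it; z points along the fingers, y is the line along which they close (so a half turn about z gives the same grasp; the last joint's range is limited). The gripper opens to 88 mm and grips with 3 to 60 N. Pads are 18 mm wide; open, the fingers measure 123 mm over their backs; the gripper's body (75 mm by 187 mm) begins 45 mm behind the grasp point.
Start: joints at [-1.528, 0.381, 1.297, -0, 1.464, -0.215], TCP at [0.14, -0.532, 0.239] pointing down, gripper open.
Joint ranges: [-3.11, 3.11], [-0.89, 2.33], [0.22, 2.48], [-1.42, 4.56], [0.17, 2.85], [-2.88, 2.88]. Speed limits (rad/s): [2.39, 2.39, 3.14, 3.14, 3.14, 3.14].

### API

Orientations are given as [roll, pitch, yaw] about the fixed x, y, z axes, in that order (R = Rz(yaw) Ry(pitch) Rx(roll)).
In Python, from station import move_ptp, servo_line, set_joints, open_gripper, grasp, hold, inverse_kinematics, sense, capture, MotionError, sign_off, look_for, regions_of gives the robot as it stands. Calls block until the motion is done:
- move_ptp(position, orientation): joint-space move of the TCP to a pose.
- servo_line(position, speed=0.15, ori=None, max_force=None): straight line of the TCP; ori=None keeps the orientation; speed is the mean speed in m/s. With max_force (N) it stops when the force on the tool has changed by that much, and returns True; else False.
- set_joints(angles): joint-space move.
- open_gripper() and grasp(newtons=None): open the fingers fully, or close them until they stop; newtons is the grip in N (None keeps the last).
- hold(seconds).
- inverse_kinematics(position, orientation): joint angles nearest the present ones, or None.
- sense(): the state.
- capture(name): name is "scene" or "top"; returns a dict with "frame" (480x640x3 uint8, red, green, blue), "fx", "fy", "cx", "cy" (pixels), "distortion" ([k1, k2, p1, p2, k3] as OpenCV has them; the pictures are not rectified), "R" (3x3) and "t" (3): a world point X has camera coordinates R X + t. Camera axes: x right, y down, z forward; pixel columns grow to the right and rows downward; lengths in m; the calibration is good to about 2 mm. A picture is of the moment at which its call begins. There is no depth.
A pose or a line that the arm cannot do raises MotionError and nothing moves.
- sign_off(): hands the job in; it is judged then, once.
Trained networks look in the newest picture that a camera, given by its name, has taken for a name from the list of things; names that differ only in an ending like _2 or _b are one class to them, and where a whole thing is asked for, a point or a joint stands for the part that bears it (a point fixed in the world has none). Each returns a list of dicts, best first, with "p" (0 to 1); they miss things now and then, are a little off and sometimes report something else, mostly with a low value. They report only what shows in the picture. A call takes as long as a camera call. They do not tell look-alikes from the thing itself.
- look_for(thing, camera): "centre" ([column, row] in pixels, amid what is visible of it).
- regions_of(thing, camera): "region" (480x640 bool, what is visible of it) and "centre" ([column, row] in pixels, amid what is visible of it).
The state is a dict: "clock": time; "q": joint angles; "qd": joint speeds; "joint_efforts": joint torques, N m; "tool_pos": TCP position; "ee_rot": TCP orientation; "force": force on the tool from outside, world axes, zero at the start; "moment": the same for the moment, N m; "opening": finger opening in m; "finger_force": force on a finger pad.
Only numpy, scipy, OpenCV 4.12 (cv2) and the standard library are available. Lean on these libraries where they do the work, as an engineer would, in place of code of your own. Each camera call takes 0.05 s, during which the arm holds its last target. There are 200 camera calls.

### The job

On the green plate stack the black foot, then the aluminium cold block, then the orange slotted rack, each centred and long side in line with the one below (either way round). Then stand the thick yellow cassette, and after it the thin blue one, fully down and centred in the rack slot that matches its thickness. Let go of everything, and do not knock or shift the two capped vials standing among the parts.

Things in the scene. Friction and masses are not known exactly. Their poses are not given: they have to be found in the camera images.
- station: The place to build on: a green flat plate fixed to the bench, 80 (x) x 140 (y) x 6 mm high, with a white line near each short end. Origin at the centre of its underside, on the bench; its y axis runs along the long side, z up. All other things stand upright at the start (z up).
- foot: Black insulating foot with a grey line round its sides: a loose flat block 56 (x) x 124 (y) x 20 mm high, flat top and bottom. Origin at the centre of its underside, y along the long side. About 0.18 kg.
- coldblock: Aluminium cold block with dark grooves round it and two rows of dark round marks on its flat top (flush, no holes): loose, 52 (x) x 120 (y) x 26 mm high. Origin at the centre of its underside, y along the long side. About 0.42 kg.
- rack: Orange slotted rack, black slot floors, loose, 50 (x) x 124 (y) x 28 mm high, 0.22 kg. Origin: centre of underside, y along the long side. Two slots cross it along x, open-ended, floor 6 mm up, 22 mm deep: narrow (13 mm wide) centred at y = -38 mm, wide (25 mm) at y = +34 mm; their top 7 mm flare by 5 mm each side (white). Solid from y = -31 to +21 mm: grip it there across x.
- thick_cassette: Yellow reagent cassette with two red caps and pale labels, standing loose on its narrow edge: 22 mm thick (y) x 60 mm long (x) x 64 mm tall, plus 3 mm caps. Origin at the centre of its underside. Fits the wide slot with its thickness along the rack's y; its length then overhangs the rack's width by 5 mm on each side. About 0.09 kg.
- thin_cassette: Blue reagent cassette with two small white caps and pale labels, standing loose on its narrow edge: 10 mm thick (y) x 60 mm long (x) x 64 mm tall, plus 3 mm caps. Origin at the centre of its underside. Fits the narrow slot in the same manner as the thick one fits the wide slot. About 0.05 kg.
- red_vial: Amber vial with a red cap, standing loose among the things, not to be moved: diameter 28 mm, height 36 mm, origin at the centre of its underside, z up.
- grey_vial: Amber vial with a grey cap, like the red one; not to be moved.
Mind the look-alikes: they are no part of the job. Of the things like the thick_cassette, leave any that is pink, purple or turquoise; of the rest the smaller one is meant.

How it is judged:
By the outcome, as a careful person would: the job done as asked, in the order asked, and still so for the second after the job is handed in, with the robot touching nothing.
It also fails if it takes over 144 s, if anything falls off the work surface, if the arm or the gripper's body presses on something with over 40 N, if the wrist force passes 120 N, or if a joint passes its speed limit or range.

## Working session

There is one attempt and no reset: what is moved stays moved. The work goes in short steps, each a Python script; the robot and the scene stay as the last script left them, time stands still between calls to the robot, and variables do not carry over. Pictures are saved under pics/ and viewed, at most 14 in all, crops included, and the job is handed in when it is done.

```bash
ls; mkdir -p pics
python3 - <<'E'
from station import *
import cv2
for n in("scene","top"):
    c=capture(n); cv2.imwrite(f"pics/{n}0.png",c["frame"][:,:,::-1])
    print(n,c["fx"],c["fy"],c["cx"],c["cy"],c["distortion"],c["R"],c["t"])
    for th in "station foot coldblock rack thick_cassette thin_cassette red_vial grey_vial".split():
        print(th,[(round(d["p"],2),[round(float(v)) for v in d["centre"]]) for d in look_for(th,n)])
s=sense();print(s["clock"],s["tool_pos"],s["ee_rot"])
E
```

```text
pics
scene 516.1465956648192 516.1465956648192 317.1275346254197 230.5663713003193 [-0.10787035  0.          0.          0.          0.        ] [[ 0.12734434  0.99178164  0.01235284]
 [ 0.52698668 -0.05710344 -0.84795297]
 [-0.8402788   0.11449179 -0.52992751]] [-0.11042539 -0.22718484  1.31677974]
station [(0.73, [218, 260]), (0.56, [104, 313])]
foot [(0.87, [155, 246])]
coldblock [(0.65, [294, 293])]
rack [(0.82, [276, 236])]
thick_cassette [(0.98, [422, 190]), (0.86, [467, 192]), (0.77, [426, 225]), (0.66, [496, 217])]
thin_cassette [(0.68, [456, 272]), (0.58, [425, 223])]
red_vial [(0.89, [217, 258])]
grey_vial [(0.86, [362, 250])]
top 570.416531229076 570.416531229076 312.40611544535255 234.31388421243346 [-0.0391564  0.         0.         0.         0.       ] [[ 0.02483125 -0.99960835 -0.0129055 ]
 [-0.99501569 -0.0234659  -0.09691815]
 [ 0.09657735  0.01524777 -0.99520868]] [0.0352615  0.50083274 0.99476622]
station [(0.64, [499, 169])]
foot [(0.7, [471, 251])]
coldblock [(0.7, [340, 167]), (0.51, [197, 242])]
rack [(0.72, [348, 254])]
thick_cassette [(0.91, [130, 229]), (0.9, [132, 290]), (0.7, [186, 294]), (0.62, [195, 242]), (0.55, [269, 268])]
thin_cassette [(0.76, [205, 163]), (0.23, [473, 252])]
red_vial [(0.78, [407, 215])]
grey_vial [(0.6, [498, 170]), (0.55, [270, 214])]
0.9 [ 0.14020253 -0.53181306  0.23875588] [3.14157913e+00 2.37212674e-05 2.57778380e-01]
```

View pics/scene0.png

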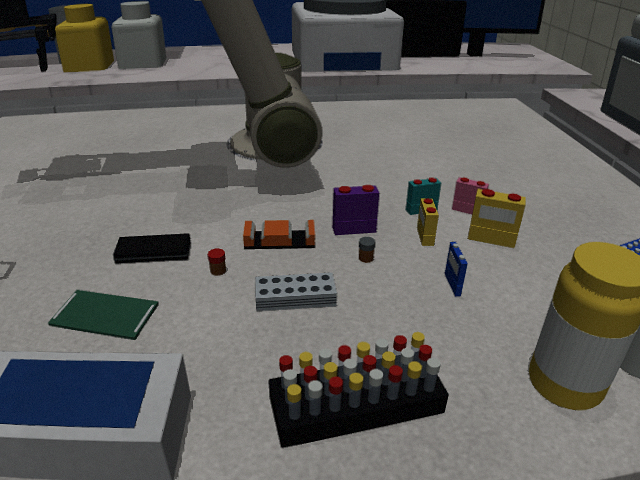

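View pics/top0.png

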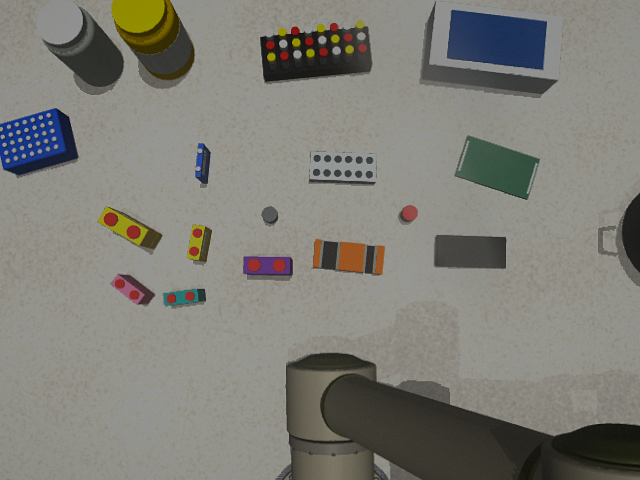

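The pictures show the green plate at top (498,167) / scene (104,313), foot (471,251) / (153,248), block (343,167) / (295,291), and rack (349,257) / (279,235) with its wide slot on the left in top. The small yellow cassette is at (199,243) / (428,222), the blue one at (203,162) / (456,269), and the vials at (409,213) and (270,214) in top. The larger yellow cassette at top (129,227) is a decoy.

Next I'll fit the box silhouettes in both views.

```bash
cat > h.py <<'E'
from station import *
import numpy as np, cv2
from scipy.optimize import minimize
DIM=dict(station=(80,140,6),foot=(56,124,20),coldblock=(52,120,26),rack=(50,124,28),
 thick_cassette=(60,22,64),thin_cassette=(60,10,64),red_vial=(28,28,36),grey_vial=(28,28,36))
def proj(c,X):
    return cv2.projectPoints(np.float64(X),cv2.Rodrigues(np.array(c["R"]))[0],np.float64(c["t"]),
      np.array([[c["fx"],0,c["cx"]],[0,c["fy"],c["cy"]],[0,0,1.]]),np.float64(c["distortion"]))[0][:,0]
def back(c,px,z):
    K=np.array([[c["fx"],0,c["cx"]],[0,c["fy"],c["cy"]],[0,0,1.]])
    u=cv2.undistortPoints(np.float64([[px]]),K,np.float64(c["distortion"]))[0,0]
    R=np.array(c["R"]);o=-R.T@np.array(c["t"]);d=R.T@np.array([*u,1]);return (o+d*(z-o[2])/d[2])[:2]
def box(n,p,round_=False):
    x,y,a,z=p; l,w,h=np.array(DIM[n])/1000
    if "vial" in n:
        t=np.linspace(0,6.283,24,endpoint=False);b=np.c_[np.cos(t),np.sin(t)]*.014
    else: b=np.array([[-l,-w],[l,-w],[l,w],[-l,w]])/2
    b=b@np.array([[np.cos(a),np.sin(a)],[-np.sin(a),np.cos(a)]])+[x,y]
    P=[np.c_[b,np.full(len(b),z)],np.c_[b,np.full(len(b),z+h)]]
    if "cassette" in n:  # caps
        r=min(w/2*.75,.007)
        for s in(-.25,.25):
            for e in((r,0),(-r,0),(0,r),(0,-r)):
                v=np.array([s*l+e[0],e[1]]);v=np.array([[np.cos(a),-np.sin(a)],[np.sin(a),np.cos(a)]])@v+[x,y]
                P.append(np.array([[*v,z+h+.003]]))
    return np.vstack(P)
def hullof(m):
    m=cv2.morphologyEx(m.astype(np.uint8),cv2.MORPH_OPEN,np.ones((2,2)))
    n,l,s,_=cv2.connectedComponentsWithStats(m);keep=np.isin(l,[i for i in range(1,n) if s[i,4]>25])
    return cv2.convexHull(np.argwhere(keep)[:,::-1].astype(np.int32))[:,0].astype(float)
S=8
def draw(h,o,sz=150):
    im=np.zeros((sz*4,sz*4),np.uint8);cv2.fillConvexPoly(im,np.round(((h-o)*4+sz*2)*16).astype(np.int32),1,shift=4);return im
def fit(n,cams,masks,p0,fz=True,fyaw=True):
    hs=[]
    for m in masks:
        h=hullof(m);e=h.mean(0); hs.append((h,e,None))
    # expand pixel-centre hull by half a pixel: dilate
    M=[cv2.dilate(draw(h,e),cv2.getStructuringElement(cv2.MORPH_ELLIPSE,(5,5))) for h,e,_ in hs]
    def full(v): return (v[0],v[1],v[2] if fyaw else p0[2],v[3] if fz else p0[3])
    def ious(v):
        r=[]
        for c,(h,e,_),m in zip(cams,hs,M):
            q=cv2.convexHull(proj(c,box(n,full(v))).astype(np.float32))[:,0]
            d=draw(q,e);r.append((d&m).sum()/(d|m).sum())
        return r
    f=lambda v:-sum(ious(v))
    best=None
    for da in((0,) if not fyaw else(-.3,0,.3)):
        v0=np.array(p0,float);v0[2]+=da
        sim=np.vstack([v0]+[v0+d for d in np.diag([.008,.008,.15,.006])])
        r=minimize(f,v0,method="Nelder-Mead",options=dict(initial_simplex=sim,xatol=2e-4,fatol=1e-5,maxiter=300))
        if best is None or r.fun<best.fun:best=r
    return np.array(full(best.x)),ious(best.x)
E
cat > m1.py <<'E'
from h import *
import json
cs={n:capture(n) for n in("scene","top")}
px=dict(station=((104,313),(498,167),0),foot=((153,248),(471,251),0),coldblock=((295,291),(343,167),0),rack=((279,235),(349,257),0),
 thick_cassette=((428,222),(199,243),0),thin_cassette=((456,269),(203,162),0),red_vial=((217,262),(409,213),0),grey_vial=((367,250),(270,214),0))
out={}
for n,(a,b,_) in px.items():
    ms=[];cc=[]
    for cn,p in(("scene",a),("top",b)):
        rs=[r for r in regions_of(n,cn) if np.hypot(*(np.array(r["centre"])-p))<15]
        if rs: ms.append(rs[0]["region"]);cc.append(cs[cn])
        else: print("missing",n,cn)
    if not ms: continue
    xy=back(cs["top"],b,DIM[n][2]/1000)
    f,i=fit(n,cc,ms,[*xy,0,0],True,"vial" not in n)
    g,j=fit(n,cc,ms,[*f[:3],0],False,"vial" not in n)
    sing=[fit(n,[c],[m],[*g[:3],0],False,"vial" not in n)[0][:3].round(4) for c,m in zip(cc,ms)]
    print(n,"free z",f.round(4),np.round(i,3),"| z0",g.round(4),np.round(j,3),"| single",sing);out[n]=g.tolist()
json.dump(out,open("poses.json","w"))
E
python3 m1.py
```

```text
station free z [ 0.634  -0.2909 -0.3045 -0.0042] [0.962 0.958] | z0 [ 0.6351 -0.2882 -0.3144  0.    ] [0.903 0.923] | single [array([ 0.6391, -0.2875, -0.2992]), array([ 0.6331, -0.2904, -0.3037])]
foot free z [ 0.4748 -0.238   0.0052 -0.0047] [0.954 0.947] | z0 [ 0.4749 -0.2377  0.0048  0.    ] [0.834 0.952] | single [array([ 0.4821, -0.2351,  0.0103]), array([ 0.4744, -0.2386,  0.0052])]
coldblock free z [ 0.6247 -0.0029 -0.0061 -0.0028] [0.936 0.919] | z0 [ 0.6247 -0.0045  0.0045  0.    ] [0.871 0.942] | single [array([ 0.6288, -0.0012, -0.0273]), array([ 0.6237, -0.0058, -0.0094])]
rack free z [ 0.461  -0.0159 -0.0819 -0.0032] [0.97  0.882] | z0 [ 0.4623 -0.0164 -0.068   0.    ] [0.909 0.878] | single [array([ 0.4663, -0.0152, -0.0835]), array([ 0.4591, -0.0193, -0.0917])]
thick_cassette free z [ 0.4772  0.2498 -0.1083 -0.0026] [0.917 0.841] | z0 [ 0.4774  0.2487 -0.1054  0.    ] [0.875 0.86 ] | single [array([ 0.4808,  0.2496, -0.1273]), array([ 0.4762,  0.2464, -0.111 ])]
thin_cassette free z [ 0.6241  0.2504 -0.0754 -0.0024] [0.924 0.763] | z0 [ 0.6242  0.2497 -0.0637  0.    ] [0.913 0.761] | single [array([ 0.6257,  0.2503, -0.0564]), array([ 0.6202,  0.2472, -0.0532])]
red_vial free z [ 0.5396 -0.1233  0.     -0.0042] [0.902 0.73 ] | z0 [ 0.54   -0.1235  0.      0.    ] [0.792 0.77 ] | single [array([ 0.5455, -0.1217,  0.    ]), array([ 0.5395, -0.1257,  0.    ])]
grey_vial free z [ 0.5329  0.1247  0.     -0.0033] [0.707 0.863] | z0 [0.5326 0.1245 0.     0.    ] [0.664 0.854] | single [array([0.5364, 0.1284, 0.    ]), array([0.5314, 0.1229, 0.    ])]
```

```bash
cat > act.py <<'E'
from h import *
import math
def at(p,th,z,mv=None,**k):
    o=[math.pi,0,th+math.pi/2]
    if mv: return servo_line([p[0],p[1],z],ori=o,**k)
    move_ptp([p[0],p[1],z],o)
def pick(p,th,h,F,up=.2,above=.11):
    at(p,th,above)
    at(p,th,h,1,speed=.12)
    grasp(F); hold(.15)
    s=sense(); print("grip",round(s["opening"],4),round(s["finger_force"],1),s["tool_pos"].round(4))
    at(p,th,up,1,speed=.2)
    s=sense(); print("lifted",round(s["opening"],4),s["force"].round(1))
def place(p,th,h,zb,above=.06,F=6,up=.2,sp=.12):
    at(p,th,max(zb+h+above,.12))
    at(p,th,zb+h+.004,1,speed=sp)
    r=at(p,th,zb+h-.002,1,speed=.02,max_force=F)
    s=sense();print("down",r,s["tool_pos"].round(4),s["force"].round(1),"zb",round(s["tool_pos"][2]-h,4))
    open_gripper(); hold(.1)
    at(p,th,up,1,speed=.2); print("clock",round(sense()["clock"],1))
E
python3 - <<'E'
from act import *
c=capture("top")
for n,px in(("teal",(184,297)),("bigyel",(122,225)),("purple",(268,266))): print(n,back(c,px,.066))
print("device",back(c,(490,93),.0))
pick((.476,-.2378),.005,.003,25)
place((.6346,-.2897),-.303,.003,.006)
move_ptp([.40,-.02,.25],[math.pi,0,math.pi/2])
c=capture("top");cv2.imwrite("pics/t1.png",c["frame"][:,:,::-1])
for n,z in(("station",0),("foot",.006)):
    rs=[r for r in regions_of(n,"top") if np.hypot(*(np.array(r["centre"])-(498,165)))<25]
    if rs:
        print(n,fit(n,[c],[rs[0]["region"]],[.6346,-.2897,-.303,z],False))
E
```

```text
teal [0.38330175 0.26295207]
bigyel [0.50423702 0.37683605]
purple [0.43969355 0.1211799 ]
device [ 0.77690302 -0.27939719]
grip 0.0562 25.0 [ 0.4762 -0.2379  0.0032]
lifted 0.0557 [-0.2 -0.2 -2.7]
down True [ 0.635  -0.2899  0.0091] [-0.8 -0.1  4.3] zb 0.0061
clock 10.4
station (array([ 0.6342143 , -0.29019431, -0.29331301,  0.        ]), [np.float64(0.963630290772114)])
foot (array([ 0.63228593, -0.29159666, -0.31667667,  0.006     ]), [np.float64(0.9664804469273743)])
```

```bash
python3 -c "
import cv2;i=cv2.imread('pics/t1.png');cv2.imwrite('pics/t1c.png',cv2.resize(i[110:230,420:580],(800,600),interpolation=2))"
```

```text
(no output)
```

View pics/t1c.png

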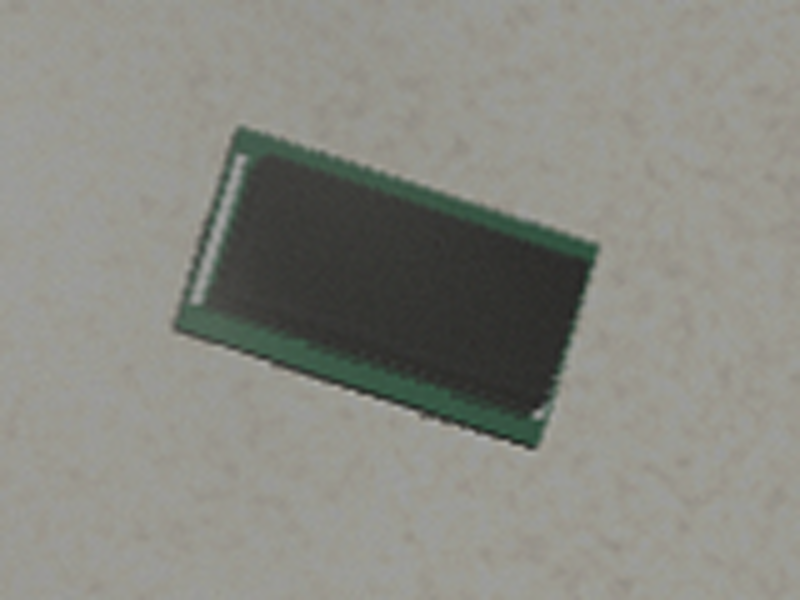

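The foot lies flat on the plate, with the plate's left white line showing whole and the right one nearly hidden by parallax. I'll check with colour masks in both views.

```bash
python3 - <<'E'
from act import *
cs={n:capture(n) for n in("scene","top")}
im={n:c["frame"] for n,c in cs.items()}
cv2.imwrite("pics/s1.png",im["scene"][:,:,::-1])
im0={n:cv2.imread(f"pics/{n}0.png")[:,:,::-1] for n in cs}
win={"scene":(slice(265,350),slice(40,170)),"top":(slice(120,215),slice(440,560))}
def cc(m):
    n,l,s,_=cv2.connectedComponentsWithStats(m.astype(np.uint8));return l==1+s[1:,4].argmax()
for n in cs:
    def sub(a): 
        z=np.zeros(a.shape,bool);z[win[n]]=a[win[n]];return z
    i0=im0[n].astype(int);g=i0[...,1]-i0[...,0]
    d=np.abs(i0-np.median(i0[win[n]].reshape(-1,3)[i0[win[n]].sum(-1).ravel()>330],axis=0)).sum(-1) if 0 else g
    ms=cc(sub(g>14))
    i1=im[n].astype(int);g1=i1[...,1]-i1[...,0]
    mf=cc(sub((i1.sum(-1)<(210 if n=="top" else 170))&(g1<9)))
    for nm,m,z in(("station",ms,0),("foot",mf,.006)):
        f,q=fit(nm,[cs[n]],[m],[.6346,-.2897,-.303,z],False);print(n,nm,m.sum(),f.round(4),np.round(q,3))
    if n=="scene":
        for nm,z in(("station",0),("foot",.006)):
            r=regions_of(nm,"scene")
            for k in r:
                if abs(k["centre"][0]-104)<20 and abs(k["centre"][1]-310)<30: print("net",nm,fit(nm,[cs[n]],[k["region"]],[.6346,-.2897,-.303,z],False))
E
python3 -c "
import cv2;i=cv2.imread('pics/s1.png');cv2.imwrite('pics/s1c.png',cv2.resize(i[265:355,40:170],(780,540),interpolation=2))"
```

```text
scene station 3198 [ 0.6369 -0.2888 -0.3035  0.    ] [0.957]
scene foot 2881 [ 0.6373 -0.2874 -0.3091  0.006 ] [0.977]
net station (array([ 0.63982391, -0.28700385, -0.30077601,  0.        ]), [np.float64(0.716794380587484)])
net foot (array([ 0.63734049, -0.28776313, -0.30367098,  0.006     ]), [np.float64(0.9808960746460746)])
top station 2990 [ 0.6338 -0.2921 -0.3054  0.    ] [0.987]
top foot 2256 [ 0.6315 -0.2915 -0.3143  0.006 ] [0.98]
```

View pics/s1c.png

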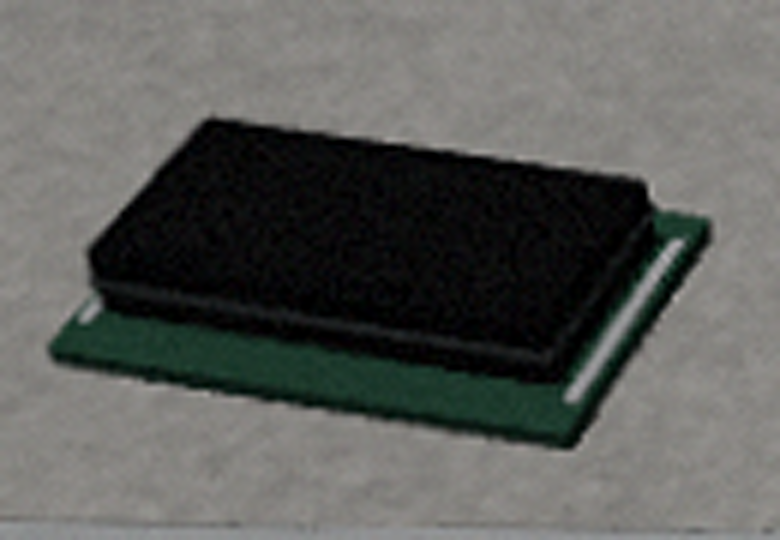

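```bash
cat > meas.py <<'E'
from act import *
def meas(n,p0,tag=None,r=22):
    """both-view fit at known height; returns mean"""
    out=[]
    for cn in("scene","top"):
        c=capture(cn)
        if tag: cv2.imwrite(f"pics/{cn}_{tag}.png",c["frame"][:,:,::-1])
        e=proj(c,box(n,p0)).mean(0)
        rs=[k for k in regions_of(n,cn) if np.hypot(*(np.array(k["centre"])-e))<r]
        if not rs: print("miss",n,cn);continue
        f,q=fit(n,[c],[rs[0]["region"]],p0,False);print(n,cn,f.round(4),np.round(q,3));out.append(f)
    if len(out)==2: print("mean",np.mean(out,0).round(4))
    return np.mean(out,0)
E
python3 - <<'E'
from meas import *
pick((.6263,-.0035),-.012,.006,40)
place((.6353,-.2890),-.303,.006,.026)
move_ptp([.35,-.25,.25],[math.pi,0,math.pi/2])
meas("coldblock",[.6353,-.289,-.303,.026],"2")
meas("foot",[.6353,-.289,-.303,.006])
meas("rack",[.4627,-.0173,-.087,0])
E
python3 -c "
import cv2,numpy as np;i=cv2.imread('pics/scene_2.png');j=cv2.imread('pics/top_2.png')
cv2.imwrite('pics/c2.png',np.hstack([cv2.resize(i[255:355,40:170],(400,308),interpolation=2),cv2.resize(j[110:220,430:570],(400,308),interpolation=2)]))"
```

```text
grip 0.0514 40.0 [ 0.6264 -0.0035  0.0061]
lifted 0.0515 [-0.   0.5 -3.3]
down True [ 0.6357 -0.2893  0.032 ] [-0.3  0.5  4.7] zb 0.026
clock 20.2
coldblock scene [ 0.638  -0.2871 -0.2927  0.026 ] [0.972]
coldblock top [ 0.6328 -0.2907 -0.3026  0.026 ] [0.956]
mean [ 0.6354 -0.2889 -0.2976  0.026 ]
foot scene [ 0.6389 -0.2869 -0.3346  0.006 ] [0.643]
foot top [ 0.6245 -0.2876 -0.1778  0.006 ] [0.466]
mean [ 0.6317 -0.2873 -0.2562  0.006 ]
rack scene [ 0.4669 -0.0132 -0.1003  0.    ] [0.975]
rack top [ 0.4604 -0.0192 -0.0813  0.    ] [0.94]
mean [ 0.4637 -0.0162 -0.0908  0.    ]
```

View pics/c2.png

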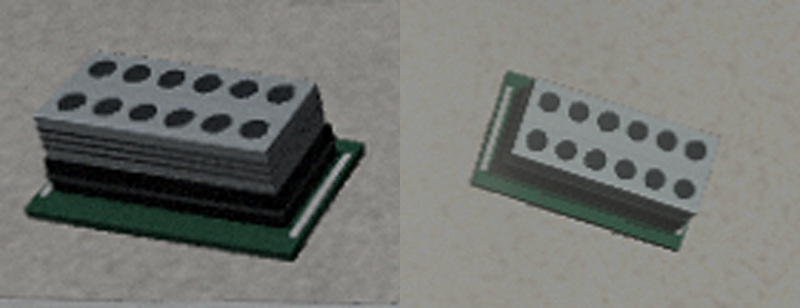

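The block sits square on the foot, and its measured centre (0.6354,-0.2889) matches the target. Next is the rack.

```bash
python3 - <<'E'
from meas import *
pick((.4637,-.0167),-.09,.006,30)
place((.6354,-.2890),-.303,.006,.052)
move_ptp([.35,.0,.25],[math.pi,0,math.pi/2])
meas("rack",[.6354,-.289,-.303,.052],"3")
for n,p in(("thick_cassette",[.4785,.248,-.115,0]),("thin_cassette",[.623,.2488,-.06,0])): meas(n,p)
E
python3 -c "
import cv2,numpy as np;i=cv2.imread('pics/scene_3.png');j=cv2.imread('pics/top_3.png')
a=np.hstack([cv2.resize(i[230:340,40:180],(400,300),interpolation=2),cv2.resize(j[100:220,430:590],(400,300),interpolation=2)])
b=np.hstack([cv2.resize(i[170:305,380:560],(400,300),interpolation=2),cv2.resize(j[140:320,90:330],(400,300),interpolation=2)])
cv2.imwrite('pics/c3.png',np.vstack([a,b]))"
```

```text
grip 0.0498 30.0 [ 0.4638 -0.0167  0.0061]
lifted 0.0496 [ 0.5  0.6 -1.4]
down True [ 0.6359 -0.2893  0.058 ] [-0.5  0.8  4.3] zb 0.052
clock 29.8
rack scene [ 0.6387 -0.2869 -0.2944  0.052 ] [0.968]
rack top [ 0.6324 -0.2923 -0.2952  0.052 ] [0.921]
mean [ 0.6356 -0.2896 -0.2948  0.052 ]
thick_cassette scene [0.3857 0.2712 1.7107 0.    ] [0.929]
thick_cassette top [ 0.4767  0.2462 -0.1082  0.    ] [0.939]
mean [0.4312 0.2587 0.8012 0.    ]
thin_cassette scene [ 0.6259  0.2501 -0.0554  0.    ] [0.955]
thin_cassette top [ 0.6201  0.2467 -0.027   0.    ] [0.944]
mean [ 0.623   0.2484 -0.0412  0.    ]
```

View pics/c3.png

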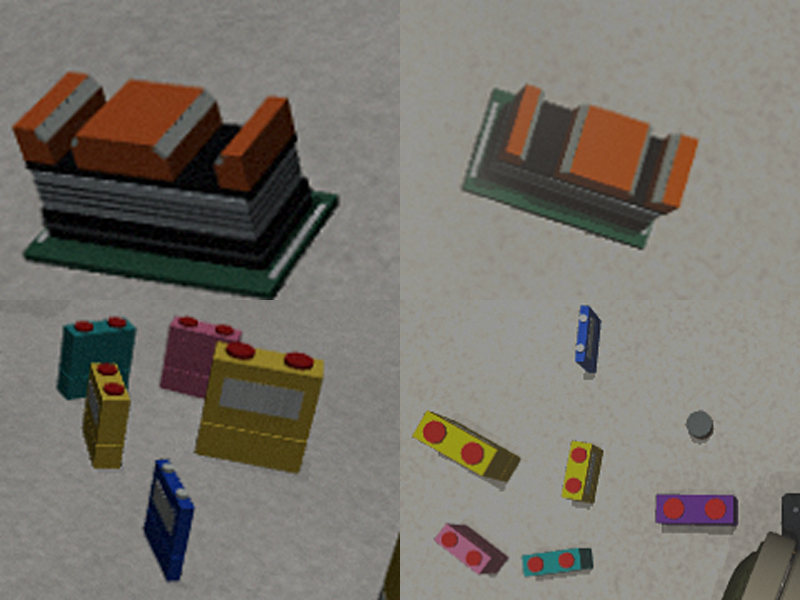

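The rack is square on the block with its wide slot on the left (+y), centre (0.6356,-0.2896). In the scene view the thick_cassette mask locked onto the turquoise look-alike, so I'll use the earlier yellow fit plus the top view. I'm now inserting the thick cassette and will only release it if it reaches the slot floor.

```bash
cat > ins.py <<'E'
from meas import *
def insert(p,th,h=.03,zb=.058):
    at(p,th,zb+h+.05)
    at(p,th,zb+h+.027,1,speed=.1)
    r=at(p,th,zb+h-.002,1,speed=.03,max_force=6)
    s=sense();b=s["tool_pos"][2]-h;print("ins",r,s["tool_pos"].round(4),s["force"].round(1),"bottom",round(b,4),"op",round(s["opening"],4))
    if b>.0605: print("NOT DOWN");return False
    open_gripper();hold(.1);at(p,th,.2,1,speed=.2);print("clock",round(sense()["clock"],1));return True
E
python3 - <<'E'
from ins import *
pick((.4787,.2482),-.11,.03,15,up=.22,above=.15)
if insert((.6455,-.2568),-.302):
    move_ptp([.35,.0,.25],[math.pi,0,math.pi/2])
for n in("scene","top"): cv2.imwrite(f"pics/{n}_4.png",capture(n)["frame"][:,:,::-1])
E
python3 -c "
import cv2,numpy as np;i=cv2.imread('pics/scene_4.png');j=cv2.imread('pics/top_4.png')
a=np.hstack([cv2.resize(i[190:340,40:200],(400,375),interpolation=2),cv2.resize(j[80:230,430:590],(400,375),interpolation=2)])
cv2.imwrite('pics/c4.png',a)"
```

```text
grip 0.06 14.9 [0.4788 0.2482 0.0302]
lifted 0.0602 [-0.2  0.1 -0.8]
ins True [ 0.6453 -0.2567  0.0881] [-0.4 -0.5  4.2] bottom 0.0581 op 0.0602
clock 40.6
```

View pics/c4.png

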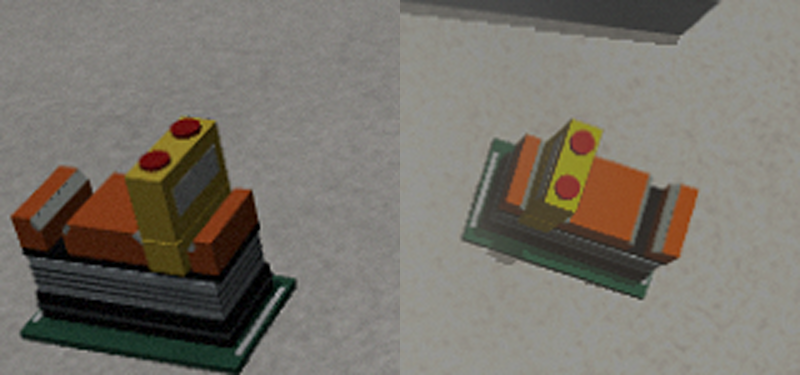

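The thick cassette stands fully down in the wide slot, with its bottom at 58.1 mm. Next, the thin one.

```bash
python3 - <<'E'
from ins import *
pick((.623,.2484),-.05,.03,12,up=.22,above=.15)
if insert((.6241,-.3256),-.302):
    move_ptp([.35,.0,.25],[math.pi,0,math.pi/2])
    cc={n:capture(n) for n in("scene","top")}
    for n,p in(("red_vial",[.5425,-.1237,0,0]),("grey_vial",[.534,.1256,0,0])):
        for cn in cc: print(n,cn,[np.round(r["centre"]) for r in look_for(n,cn)])
    meas("thick_cassette",[.6455,-.2568,-.303,.058]);meas("thin_cassette",[.6241,-.3256,-.303,.058])
for n in("scene","top"): cv2.imwrite(f"pics/{n}_5.png",capture(n)["frame"][:,:,::-1])
E
python3 -c "
import cv2,numpy as np;i=cv2.imread('pics/scene_5.png');j=cv2.imread('pics/top_5.png')
a=np.hstack([cv2.resize(i[190:340,40:200],(400,375),interpolation=2),cv2.resize(j[80:230,430:590],(400,375),interpolation=2)])
cv2.imwrite('pics/c5.png',a)"
```

```text
grip 0.0599 12.0 [0.6231 0.2484 0.0302]
lifted 0.0599 [ 0.1  0.3 -0.2]
ins False [ 0.624  -0.3256  0.0859] [-0.2  0.3 -0.2] bottom 0.0559 op 0.0594
clock 51.5
red_vial scene [array([218., 260.]), array([112., 301.])]
red_vial top [array([411., 214.])]
grey_vial scene [array([364., 249.])]
grey_vial top [array([270., 215.])]
miss thick_cassette scene
thick_cassette top [ 0.6244 -0.2956 -0.3357  0.058 ] [0.878]
thin_cassette scene [ 0.5953 -0.3316 -0.6981  0.058 ] [0.377]
thin_cassette top [ 0.6288 -0.3291 -0.0214  0.058 ] [0.763]
mean [ 0.6121 -0.3303 -0.3597  0.058 ]
```

View pics/c5.png

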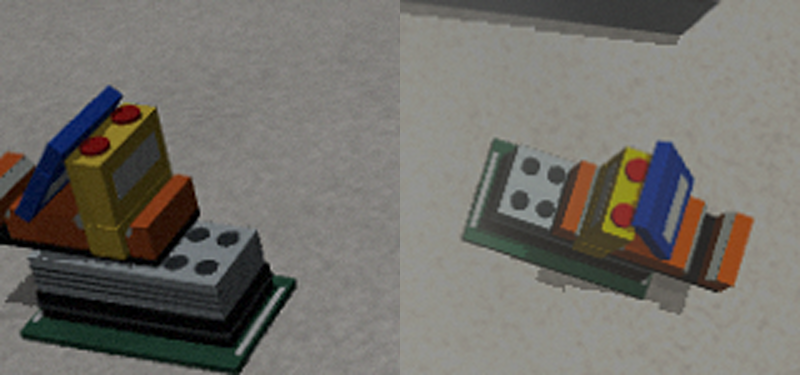

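The thin cassette clipped the thick one because my joint-space approach dipped on the way in. That pushed the rack about 40 mm toward -y', and the thin one now leans on the thick. I'll recover by putting both cassettes aside, resetting the rack and re-inserting. First a closer look.

```bash
python3 -c "
import cv2,numpy as np;i=cv2.imread('pics/scene_5.png');j=cv2.imread('pics/top_5.png')
a=np.hstack([cv2.resize(i[215:305,20:110],(400,400),interpolation=2),cv2.resize(j[125:215,495:585],(400,400),interpolation=2)])
cv2.imwrite('pics/c6.png',np.clip(a*1.6,0,255).astype(np.uint8))"
```

```text
(no output)
```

View pics/c6.png

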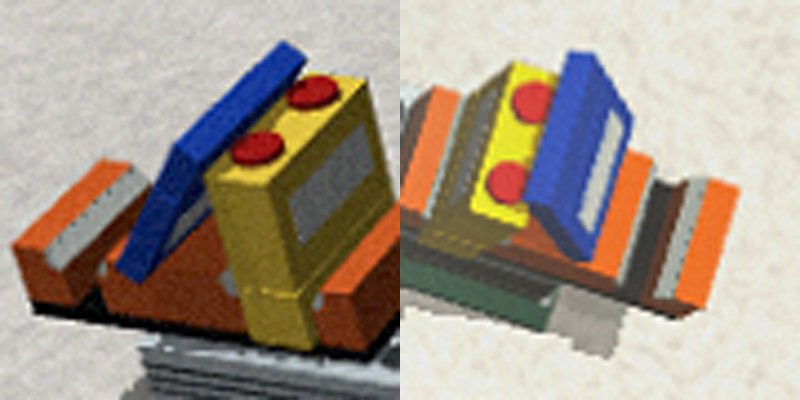

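The thin cassette leans cap-side-down on the rack's middle, with its bottom edge up against the thick one: in the bright crop its top-view upper face runs from about (600,52) to (588,262). So it flipped in the grip and has to be turned upright again. I'll triangulate it and check which tool tilts the arm can reach.

Run:
```python
from act import *
cs={n:capture(n) for n in("scene","top")}
def und(c,p):
    K=np.array([[c["fx"],0,c["cx"]],[0,c["fy"],c["cy"]],[0,0,1.]]);return cv2.undistortPoints(np.float64([[p]]),K,np.float64(c["distortion"]))[0,0]
def tri(a,b):
    P=[np.c_[np.array(c["R"]),np.array(c["t"])] for c in cs.values()]
    X=cv2.triangulatePoints(P[0],P[1],und(cs["scene"],a).reshape(2,1),und(cs["top"],b).reshape(2,1))[:,0];return X[:3]/X[3]
for nm,a,b in(("low+x",(46.3,274),(547.2,150.9)),("high+x",(60.5,248.3),(540,136.7)),("high-x",(84,224.5),(529.9,173.4)),("thick cap far",(90.5,235),(524.9,148)),("thick cap near",(78,248.5),(519,166))):
    print(nm,tri(a,b).round(4))
q0=sense()["q"];print(q0)
for r in(.4,.5,.6):
    print(r,[(d,inverse_kinematics([r,0,.06],[math.pi,-math.radians(d),0]) is not None) for d in(-50,-40,-30,-20,0,30,45,50,60,70,80,90)])
```

```text
low+x [ 0.646  -0.3497  0.0867]
high+x [ 0.6564 -0.3168  0.1347]
high-x [ 0.5959 -0.3006  0.1333]
thick cap far [ 0.6349 -0.2853  0.1407]
thick cap near [ 0.6161 -0.3022  0.104 ]
[-3.42379782e-01  8.39740280e-03  1.75157609e+00 -5.44765830e-05
  1.38169809e+00 -3.42350910e-01]
0.4 [(-50, True), (-40, True), (-30, True), (-20, True), (0, True), (30, True), (45, False), (50, False), (60, False), (70, False), (80, False), (90, False)]
0.5 [(-50, True), (-40, True), (-30, True), (-20, True), (0, True), (30, True), (45, True), (50, True), (60, True), (70, False), (80, False), (90, False)]
0.6 [(-50, True), (-40, True), (-30, True), (-20, True), (0, True), (30, True), (45, True), (50, True), (60, True), (70, True), (80, True), (90, True)]
```

```bash
python3 - <<'E'
from meas import *
print([inverse_kinematics(p,[math.pi,a,math.pi]) is not None for p,a in(([.6,0,.01],-.7),([.6,0,.05],.87),([.55,0,.2],.7),([.55,0,.02],.7))])
pick((.6235,-.3214),-.28,.098,12,up=.22,above=.22)
T=math.radians(40)
move_ptp([.55,0,.2],[math.pi,T,math.pi])
servo_line([.55,0,.05],speed=.15)
r=servo_line([.55,0,.010],speed=.03,max_force=3);s=sense();print(r,s["tool_pos"].round(4),s["opening"])
open_gripper();hold(.2)
servo_line([.50,0,.12],speed=.2)
move_ptp([.35,-.05,.25],[math.pi,0,math.pi/2]);print(sense()["clock"])
for n in("scene","top"): cv2.imwrite(f"pics/{n}_7.png",capture(n)["frame"][:,:,::-1])
E
python3 -c "
import cv2,numpy as np;i=cv2.imread('pics/scene_7.png');j=cv2.imread('pics/top_7.png')
a=np.hstack([cv2.resize(i[190:340,20:180],(400,300),interpolation=2),cv2.resize(j[110:230,430:590],(400,300),interpolation=2)])
b=np.hstack([cv2.resize(i[210:345,200:380],(400,300),interpolation=2),cv2.resize(j[130:265,250:430],(400,300),interpolation=2)])
cv2.imwrite('pics/c7.png',np.clip(np.vstack([a,b])*1.5,0,255).astype(np.uint8))"
```

```text
[True, True, True, True]
grip 0.06 12.0 [ 0.6236 -0.3215  0.0982]
lifted 0.0599 [ 0.   0.3 -0.5]Traceback (most recent call last):
  File "<stdin>", line 6, in <module>
station.MotionError: the arm cannot follow that straight line within its joint ranges
[ WARN:0@0.028] global loadsave.cpp:275 findDecoder imread_('pics/scene_7.png'): can't open/read file: check file path/integrity
[ WARN:0@0.028] global loadsave.cpp:275 findDecoder imread_('pics/top_7.png'): can't open/read file: check file path/integrity
Traceback (most recent call last):
TypeError: 'NoneType' object is not subscriptable
```

Run:
```python
from meas import *
s=sense();print(s["q"].round(2),s["clock"],s["opening"])
for d in(20,30,40,50):
  for x in(.5,.55,.6,.65):
    for z in(.2,.02):
        print(d,x,z,*[None if (q:=inverse_kinematics([x,0,z],[math.pi,sg*math.radians(d),w])) is None else np.round(q,2) for sg,w in((1,math.pi),(-1,math.pi))])
```

```text
[-0.31  0.22  1.87  0.49  0.43 -2.26] 59.8083 0.05976721491456752
20 0.5 0.2 [-0.29  0.2   1.74  0.13  0.87 -1.92] [-0.2   0.48  1.29 -0.07  1.71 -1.77]
20 0.5 0.02 [-0.29  0.52  1.97  0.3   0.33 -2.13] [-0.2   0.7   1.48 -0.07  1.3  -1.74]
20 0.55 0.2 [-0.26  0.28  1.62  0.11  0.91 -1.88] [-0.19  0.57  1.13 -0.06  1.78 -1.76]
20 0.55 0.02 [-0.26  0.57  1.83  0.22  0.41 -2.01] [-0.19  0.76  1.33 -0.06  1.4  -1.73]
20 0.6 0.2 [-0.23  0.37  1.49  0.1   0.95 -1.84] [-0.17  0.66  0.96 -0.06  1.87 -1.75]
20 0.6 0.02 [-0.23  0.62  1.69  0.17  0.5  -1.93] [-0.17  0.83  1.16 -0.06  1.5  -1.73]
20 0.65 0.2 [-0.21  0.45  1.35  0.08  1.   -1.81] [-0.16  0.76  0.76 -0.06  1.97 -1.74]
20 0.65 0.02 [-0.21  0.67  1.55  0.13  0.58 -1.88] [-0.16  0.91  0.97 -0.05  1.6  -1.72]
30 0.5 0.2 [-0.32  0.16  1.86  0.27  0.64 -2.06] [-0.19  0.57  1.19 -0.1   1.9  -1.77]
30 0.5 0.02 None [-0.19  0.77  1.37 -0.09  1.51 -1.73]
30 0.55 0.2 [-0.28  0.24  1.74  0.23  0.66 -1.99] [-0.17  0.65  1.02 -0.09  1.98 -1.76]
30 0.55 0.02 [-0.28  0.57  1.96  0.91  0.18 -2.71] [-0.17  0.84  1.21 -0.09  1.61 -1.73]
30 0.6 0.2 
[... 949 characters left out ...]
-1.79]
40 0.65 0.02 None [-0.15  1.09  0.67 -0.11  2.07 -1.73]
50 0.5 0.2 None [-0.17  0.73  1.04 -0.17  2.23 -1.78]
50 0.5 0.02 [-0.39  0.7   2.32  2.71  0.76  1.64] [-0.17  0.94  1.17 -0.14  1.9  -1.73]
50 0.55 0.2 None [-0.16  0.82  0.85 -0.17  2.34 -1.79]
50 0.55 0.02 [-0.33  0.68  2.17  2.69  0.61  1.73] [-0.16  1.01  0.98 -0.13  2.01 -1.73]
50 0.6 0.2 [-0.29  0.3   1.87  1.08  0.25 -2.82] [-0.15  0.93  0.62 -0.18  2.46 -1.81]
50 0.6 0.02 [-0.29  0.69  2.03  2.65  0.48  1.82] [-0.15  1.09  0.77 -0.14  2.15 -1.74]
50 0.65 0.2 [-0.26  0.37  1.74  0.86  0.26 -2.59] [-0.14  1.06  0.31 -0.22  2.63 -1.85]
50 0.65 0.02 [-0.26  0.72  1.89  2.58  0.38  1.94] [-0.14  1.19  0.51 -0.14  2.3  -1.76]
```

```bash
python3 - <<'E'
from meas import *
from scipy.spatial.transform import Rotation as Ro
T=math.radians(20)
move_ptp([.55,0,.12],[math.pi,T,math.pi])
servo_line([.55,0,.05],speed=.15)
r=servo_line([.55,0,.012],speed=.03,max_force=3);s=sense();print(r,s["tool_pos"].round(4),s["opening"])
open_gripper();hold(.3)
servo_line([.54,0,.12],speed=.2)
move_ptp([.35,-.05,.25],[math.pi,0,math.pi/2]);print(sense()["clock"])
for n in("scene","top"): cv2.imwrite(f"pics/{n}_7.png",capture(n)["frame"][:,:,::-1])
for x in(.5,.6):
  for d in(-50,-40,40,50):
    for z in(.12,.05,.01):
      e=(Ro.from_euler("x",d,degrees=True)*Ro.from_euler("z",90,degrees=True)*Ro.from_euler("x",180,degrees=True)).as_euler("xyz")
      q=inverse_kinematics([x,0,z],list(e));print(x,d,z,None if q is None else np.round(q,2))
E
python3 -c "
import cv2,numpy as np;i=cv2.imread('pics/scene_7.png');j=cv2.imread('pics/top_7.png')
a=np.hstack([cv2.resize(i[190:340,20:180],(400,300),interpolation=2),cv2.resize(j[110:230,430:590],(400,300),interpolation=2)])
b=np.hstack([cv2.resize(i[210:345,200:380],(400,300),interpolation=2),cv2.resize(j[130:265,250:430],(400,300),interpolation=2)])
cv2.imwrite('pics/c7.png',np.clip(np.vstack([a,b])*1.5,0,255).astype(np.uint8))"
```

```text
True [0.5499 0.     0.0118] 0.05987677534001105
65.025
0.5 -50 0.12 [ 0.14  0.6   1.61 -0.92  1.27  0.59]
0.5 -50 0.05 [ 0.14  0.72  1.66 -0.96  1.17  0.73]
0.5 -50 0.01 [ 0.14  0.79  1.67 -1.    1.13  0.81]
0.5 -40 0.12 [ 0.09  0.54  1.61 -0.76  1.18  0.46]
0.5 -40 0.05 [ 0.09  0.65  1.67 -0.82  1.07  0.59]
0.5 -40 0.01 [ 0.09  0.72  1.69 -0.86  1.    0.67]
0.5 40 0.12 [-0.54  0.54  1.61  0.59  1.42 -0.76]
0.5 40 0.05 [-0.54  0.65  1.67  0.61  1.28 -0.86]
0.5 40 0.01 [-0.54  0.72  1.69  0.63  1.21 -0.91]
0.5 50 0.12 [-0.59  0.6   1.61  0.69  1.53 -0.84]
0.5 50 0.05 [-0.59  0.72  1.66  0.7   1.4  -0.94]
0.5 50 0.01 [-0.59  0.79  1.67  0.72  1.34 -1.  ]
0.6 -50 0.12 [ 0.12  0.72  1.33 -0.89  1.36  0.45]
0.6 -50 0.05 [ 0.12  0.82  1.37 -0.92  1.27  0.56]
0.6 -50 0.01 [ 0.12  0.88  1.38 -0.94  1.23  0.62]
0.6 -40 0.12 [ 0.07  0.67  1.33 -0.73  1.29  0.34]
0.6 -40 0.05 [ 0.07  0.76  1.38 -0.76  1.18  0.44]
0.6 -40 0.01 [ 0.07  0.82  1.4  -0.79  1.13  0.5 ]
0.6 40 0.12 [-0.45  0.67  1.33  0.62  1.51 -0.61]
0.6 40 0.05 [-0.45  0.76  1.38  0.63  1.39 -0.69]
0.6 40 0.01 [-0.45  0.82  1.4   0.64  1.33 -0.74]
0.6 50 0.12 [-0.5   0.72  1.33  0.74  1.6  -0.67]
0.6 50 0.05 [-0.5   0.82  1.37  0.74  1.5  -0.77]
0.6 50 0.01 [-0.5   0.88  1.38  0.75  1.44 -0.82]
```

View pics/c7.png

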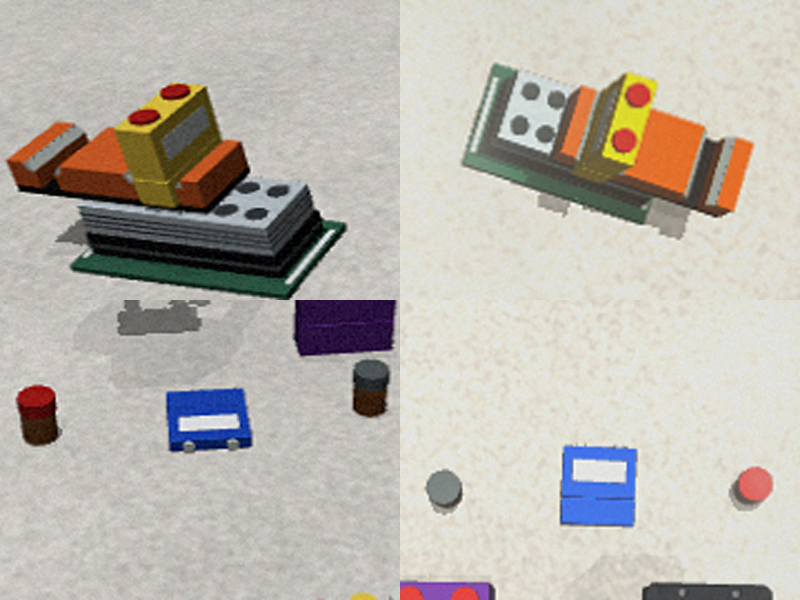

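The cassette now lies flat, caps outward (+x), between the vials (bottom crop (598,490)). I'll compute its position and search for a good placing orientation for the 90° turn.

```bash
cat > flip.py <<'E'
from meas import *
from scipy.spatial.transform import Rotation as Ro
c=capture("top");i=c["frame"].astype(int)
m=(i[...,2]-i[...,0]>40);w=np.zeros_like(m);w[170:250,310:370]=m[170:250,310:370]
r=cv2.minAreaRect(np.argwhere(w)[:,::-1].astype(np.float32));B=cv2.boxPoints(r)
W=np.array([back(c,p,.010) for p in B])+[.003,.002];W=W[np.argsort(W[:,0])]
bot,cap=W[:2].mean(0),W[2:].mean(0)  # inner = bottom edge
ax=cap-bot;yaw=math.atan2(ax[1],ax[0])
u=ax/np.hypot(*ax)
print("bot",bot.round(4),"cap",cap.round(4),"len",np.hypot(*ax).round(4),"wid",np.hypot(*(W[0]-W[1])).round(4),"yaw",round(yaw,3))
D=40
Ry=lambda d:Ro.from_euler("y",d,degrees=True)
Rz=lambda a:Ro.from_euler("z",a)
tcp=np.array([*(bot+u*.039),.0095])
v=np.array([-.039,0,.005-.0095])
best=[]
for f in(0,math.pi):
    Rp=Ry(D)*Rz(f)*Ro.from_euler("x",math.pi)   # in cassette frame; tool z=(-sinD,0,-cosD)
    for psi in np.arange(-3.1,3.15,.2):
        Rl=Rz(psi)*Ry(-90)*Rp;vl=(Rz(psi)*Ry(-90)).apply(v)
        for loc in((.45,0),(.45,.06)):
            T=np.array([*loc,.0])-vl; zt=Rl.apply([0,0,1])
            qs=[inverse_kinematics(list(p),list(Rl.as_euler("xyz"))) for p in(T+[0,0,.002],T+[0,0,.06],T-zt*.07)]
            qp=inverse_kinematics(list(tcp),list((Rz(yaw)*Rp).as_euler("xyz")))
            if any(q is None for q in qs+[qp]):continue
            if max(np.abs(np.array(qs[0])-qs[k]).max() for k in(1,2))>.8: continue
            best.append((np.abs(np.array(qs[0])-qp).max(),f,round(psi,2),loc,np.round(qs[0],2)))
best.sort(key=lambda b:b[0])
E
python3 - <<'E'
from flip import *
for b in best[:6]:print(b)
for f in(0,math.pi):print(inverse_kinematics(list(tcp),list((Rz(yaw)*Ry(D)*Rz(f)*Ro.from_euler("x",math.pi)).as_euler("xyz"))))
E
```

```text
bot [0.5123 0.0029] cap [0.5759 0.0016] len 0.0636 wid 0.0594 yaw -0.021
(np.float64(2.4629025152089534), 0, np.float64(1.5), (0.45, 0.06), array([-0.56,  0.67,  1.89,  0.8 ,  1.23, -1.03]))
(np.float64(2.4721867343264856), 0, np.float64(1.3), (0.45, 0), array([-0.71,  0.66,  1.93,  0.84,  1.18, -1.04]))
(np.float64(2.474673358897472), 0, np.float64(1.3), (0.45, 0.06), array([-0.6 ,  0.65,  2.  ,  0.94,  1.11, -1.04]))
(np.float64(2.4777365336801367), 0, np.float64(1.5), (0.45, 0), array([-0.67,  0.69,  1.83,  0.72,  1.3 , -1.04]))
(np.float64(2.477765686839948), 0, np.float64(1.7), (0.45, 0.06), array([-0.52,  0.7 ,  1.78,  0.68,  1.35, -1.04]))
(np.float64(2.495873342407126), 0, np.float64(1.1), (0.45, 0), array([-0.75,  0.64,  2.04,  1.  ,  1.07, -1.06]))
[-0.16763382  0.93695597  1.09047931 -0.09666929  1.80592507  1.43561349]
[-0.16763382  0.93695597  1.09047931 -0.09666929  1.80592507 -1.70597916]
```

```bash
python3 - <<'E'
from flip import *
f,psi,loc=0,1.5,(.45,0)
Rp=Ry(D)*Rz(f)*Ro.from_euler("x",math.pi)
Ra=Rz(yaw)*Rp;ea=list(Ra.as_euler("xyz"));za=Ra.apply([0,0,1])
move_ptp(list(tcp-za*.08),ea)
servo_line(list(tcp),speed=.1,max_force=10)
grasp(15);hold(.15);s=sense();print("grip",s["opening"],s["tool_pos"].round(4))
servo_line([tcp[0],tcp[1],.14],speed=.2);s=sense();print("lift",s["opening"],s["force"].round(1))
Rl=Rz(psi)*Ry(-90)*Rp;vl=(Rz(psi)*Ry(-90)).apply(v);T=np.array([*loc,0.])-vl;el=list(Rl.as_euler("xyz"));zl=Rl.apply([0,0,1])
move_ptp(list(T+[0,0,.06]),el)
servo_line(list(T+[0,0,.008]),speed=.12)
r=servo_line(list(T-[0,0,.003]),speed=.02,max_force=4);s=sense();print("set",r,(s["tool_pos"]-T).round(4))
open_gripper();hold(.2)
servo_line(list(T-zl*.09),speed=.2)
move_ptp([.40,-.25,.22],[math.pi,0,math.pi/2]);print(sense()["clock"])
for n in("scene","top"): cv2.imwrite(f"pics/{n}_8.png",capture(n)["frame"][:,:,::-1])
meas("thin_cassette",[.45,0,-.07,0])
meas("thick_cassette",[.6345,-.298,-.303,.058])
meas("rack",[.624,-.33,-.303,.052])
E
python3 -c "
import cv2,numpy as np;i=cv2.imread('pics/scene_8.png');j=cv2.imread('pics/top_8.png')
b=np.hstack([cv2.resize(i[160:310,180:380],(400,300),interpolation=2),cv2.resize(j[130:310,230:470],(400,300),interpolation=2)])
cv2.imwrite('pics/c8.png',np.clip(b*1.4,0,255).astype(np.uint8))"
```

```text
bot [0.5123 0.0029] cap [0.5759 0.0016] len 0.0636 wid 0.0594 yaw -0.021
grip 0.05954777110446153 [0.5514 0.002  0.0096]
lift 0.059175205746878186 [ 0.3  0.1 -0.4]
set True [ 0.0006 -0.0001  0.0019]
74.5917
thin_cassette scene [ 0.4524  0.0027 -0.0208  0.    ] [0.891]
thin_cassette top [ 0.4451 -0.002  -0.0592  0.    ] [0.867]
mean [ 4.487e-01  3.000e-04 -4.000e-02  0.000e+00]
thick_cassette scene [ 0.6289 -0.2922 -0.3022  0.058 ] [0.929]
thick_cassette top [ 0.6244 -0.2967 -0.2941  0.058 ] [0.955]
mean [ 0.6267 -0.2945 -0.2982  0.058 ]
rack scene [ 0.6209 -0.3245 -0.3085  0.052 ] [0.98]
rack top [ 0.6141 -0.3296 -0.3138  0.052 ] [0.959]
mean [ 0.6175 -0.327  -0.3112  0.052 ]
```

View pics/c8.png

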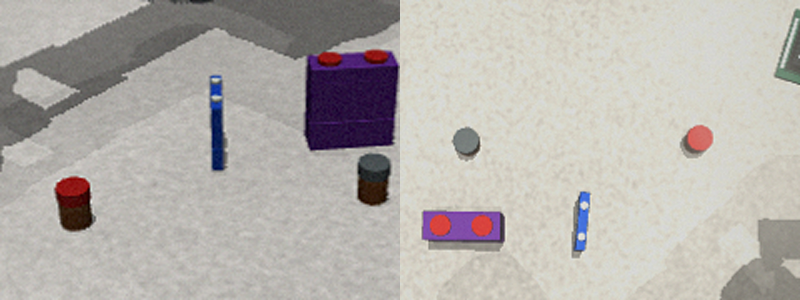

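The thin cassette stands upright again at (0.449, 0.000), and both vials are in place. Now I move the thick one aside, reset the rack and re-insert, with every approach coming from z = 0.22 straight down.

```bash
sed -i 's/at(p,th,zb+h+.05)/at(p,th,.22); print("at",sense()["tool_pos"].round(3))/; s/at(p,th,zb+h+.027,1,speed=.1)/at(p,th,zb+h+.027,1,speed=.15)/' ins.py
python3 - <<'E'
from ins import *
pick((.6267,-.2945),-.303,.088,15,up=.22,above=.2)
place((.46,-.24),-.303,.03,0,above=.1,sp=.15,up=.15)
pick((.6175,-.327),-.307,.058,30,above=.2)
at((.47,-.06),-.303,.22)
m=meas("coldblock",[.6354,-.289,-.303,.026])
meas("station",[.6354,-.289,-.303,0])
print("clock",sense()["clock"])
d=np.hypot(m[0]-.6354,m[1]+.2889)
if d<.006:
    p=(.6354,-.2890) if d<.002 else m[:2]
    place(p,-.303,.006,.052,above=.14,sp=.15)
    move_ptp([.40,-.1,.22],[math.pi,0,math.pi/2]);meas("rack",[.6354,-.289,-.303,.052]);print("used",p,sense()["clock"])
meas("thick_cassette",[.46,-.24,-.303,0])
for n in("scene","top"): cv2.imwrite(f"pics/{n}_9.png",capture(n)["frame"][:,:,::-1])
E
```

```text
grip 0.0598 15.0 [ 0.6268 -0.2945  0.0882]
lifted 0.06 [ 0.4 -0.2 -1.1]
down True [ 0.4606 -0.2405  0.0297] [0.3 0.1 3.7] zb -0.0003
clock 82.1
grip 0.0495 30.0 [ 0.6175 -0.327   0.058 ]
lifted 0.0497 [-0.3  0.2 -2.1]
coldblock scene [ 0.6375 -0.2878 -0.2923  0.026 ] [0.979]
coldblock top [ 0.633  -0.2913 -0.2926  0.026 ] [0.96]
mean [ 0.6352 -0.2895 -0.2924  0.026 ]
station scene [ 0.6393 -0.2881 -0.3025  0.    ] [0.67]
miss station top
clock 87.4833
down True [ 0.6358 -0.2892  0.0579] [0.1 0.1 4. ] zb 0.0519
clock 91.6
miss rack scene
rack top [ 0.6337 -0.2918 -0.3137  0.052 ] [0.927]
used (0.6354, -0.289) 92.975
thick_cassette scene [ 0.4641 -0.2371 -0.3185  0.    ] [0.973]
thick_cassette top [ 0.4616 -0.2424 -0.3025  0.    ] [0.446]
mean [ 0.4628 -0.2398 -0.3105  0.    ]
```

```bash
python3 - <<'E'
from ins import *
pick((.4605,-.2403),-.303,.03,15,up=.22,above=.15)
if insert((.6456,-.2568),-.303):
    move_ptp([.40,.0,.22],[math.pi,0,math.pi/2])
    meas("rack",[.6354,-.289,-.303,.052]);meas("thick_cassette",[.6456,-.2568,-.303,.058])
for n in("scene","top"): cv2.imwrite(f"pics/{n}_10.png",capture(n)["frame"][:,:,::-1])
E
python3 -c "
import cv2,numpy as np;i=cv2.imread('pics/scene_10.png');j=cv2.imread('pics/top_10.png')
a=np.hstack([cv2.resize(i[190:340,40:200],(400,375),interpolation=2),cv2.resize(j[80:230,430:590],(400,375),interpolation=2)])
cv2.imwrite('pics/c10.png',np.clip(a*1.4,0,255).astype(np.uint8))"
```

```text
grip 0.0599 15.0 [ 0.4606 -0.2404  0.0301]
lifted 0.0602 [ 0.2  0.5 -1.3]
at [ 0.645 -0.257  0.219]
ins True [ 0.6454 -0.2567  0.088 ] [ 0.2 -0.   3.6] bottom 0.058 op 0.0596
clock 100.8
rack scene [ 0.6379 -0.2867 -0.3098  0.052 ] [0.979]
rack top [ 0.6331 -0.2905 -0.3015  0.052 ] [0.963]
mean [ 0.6355 -0.2886 -0.3056  0.052 ]
thick_cassette scene [ 0.6472 -0.2536 -0.2923  0.058 ] [0.906]
thick_cassette top [ 0.6432 -0.2584 -0.3124  0.058 ] [0.97]
mean [ 0.6452 -0.256  -0.3024  0.058 ]
```

View pics/c10.png

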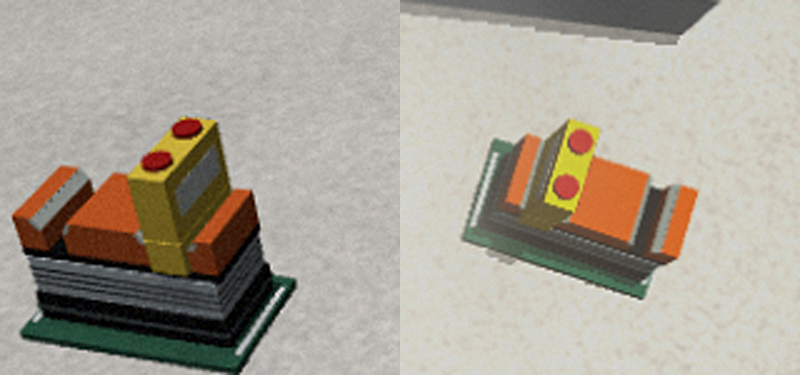

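The rack and thick cassette are back and seated, with the bottom at 58.0 mm. Last, the thin one.

```bash
python3 - <<'E'
from ins import *
pick((.449,.0003),-.06,.03,15,up=.22,above=.15)
if insert((.6241,-.3253),-.303):
    move_ptp([.40,.0,.22],[math.pi,0,math.pi/2])
    meas("rack",[.6354,-.289,-.303,.052]);meas("thick_cassette",[.6456,-.2568,-.303,.058]);meas("thin_cassette",[.6241,-.3253,-.303,.058])
    for n in("red_vial","grey_vial"):
        for cn in("scene","top"): print(n,cn,[np.round(r["centre"]) for r in look_for(n,cn)])
for n in("scene","top"): cv2.imwrite(f"pics/{n}_11.png",capture(n)["frame"][:,:,::-1])
E
python3 -c "
import cv2,numpy as np;i=cv2.imread('pics/scene_11.png');j=cv2.imread('pics/top_11.png')
a=np.hstack([cv2.resize(i[190:340,40:200],(400,375),interpolation=2),cv2.resize(j[80:230,430:590],(400,375),interpolation=2)])
cv2.imwrite('pics/c11.png',np.clip(a*1.4,0,255).astype(np.uint8))"
```

```text
grip 0.0593 15.0 [4.491e-01 3.000e-04 3.010e-02]
lifted 0.0599 [ 0.1  0.1 -1.1]
at [ 0.624 -0.324  0.22 ]
ins True [ 0.6239 -0.3253  0.0881] [-0.7  0.4  4.4] bottom 0.0581 op 0.0601
clock 110.4
rack scene [ 0.6397 -0.2861 -0.3032  0.052 ] [0.928]
rack top [ 0.6331 -0.2906 -0.3156  0.052 ] [0.957]
mean [ 0.6364 -0.2884 -0.3094  0.052 ]
thick_cassette scene [ 0.6474 -0.2541 -0.3092  0.058 ] [0.933]
thick_cassette top [ 0.6427 -0.2583 -0.3341  0.058 ] [0.966]
mean [ 0.645  -0.2562 -0.3216  0.058 ]
thin_cassette scene [ 0.6238 -0.3242 -0.2724  0.058 ] [0.876]
thin_cassette top [ 0.6211 -0.3285 -0.3227  0.058 ] [0.949]
mean [ 0.6225 -0.3263 -0.2975  0.058 ]
red_vial scene [array([218., 260.])]
red_vial top [array([410., 211.])]
grey_vial scene [array([365., 251.])]
grey_vial top [array([272., 214.])]
```

View pics/c11.png

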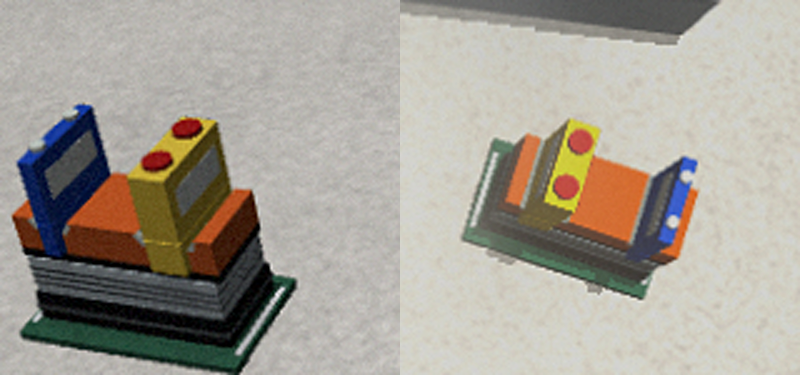

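Both cassettes stand fully down and upright, the stack is square, and the vials are where they were. Signing off.

```bash
python3 -c "
from station import *
print(sense()['clock']);print(sign_off())"
```

```text
112.8
the job is handed in; nothing more can be done
None
```

I handed the job in at 112.8 s of the 144 s limit: the foot, cold block and rack are stacked in line and centred to about 1–2 mm, and both cassettes are fully down in their slots, released, with the vials unmoved. On the first try the blue cassette knocked into the yellow one and pushed the rack about 40 mm, so I took both out, reset the rack and put them back in the asked order.

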